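Find the spent desiccant tin

TASK

Get ready to dry out the spent desiccant: first wind the clockwork timer fully up to its stop, clockwise by its key, in as many part turns as it takes. Then find the heaviest of the three identical tins in the drawer (the one that has soaked up moisture) by lifting them clear of the drawer floor and comparing their weight; stand every lighter tin you lift back upright where it was. Finish while still holding the heaviest tin in the gripper, upright and still, its underside at least 10 cm above the bench, clear of everything; knock no tin over and leave all the other things where they are.

Things in the scene. Friction and masses are not known exactly. Their poses are not given: they have to be found in the camera images.
- key (a joint): winding angle of the timer's key, rad: grows as the key is turned clockwise seen from above; fully wound at the stop, 3.2; starts partly wound, between 0 and 0.6. The mainspring resists lightly (up to about 0.12 N m in all) and a ratchet-like friction keeps the key where it is left
- key_grip (a point): centre of the key's flat steel wing, on its vertical turning axis: the wing is 40 mm wide (its x axis), 8 mm thick (its y axis; pinch across this), 30 mm tall (15 mm above and below this point); z up. The wing's lower edge is 18 mm above the timer's case top. Turns with the key
- timer: grey clockwork timer case, 110 x 110 x 60 mm, fixed to the bench, the key standing upright on the middle of its top (key's top 108 mm above the bench); origin at the centre of its underside, dial on its -x face
- tin_a: one of three closed, stiff metal tins that look alike: upright cylinder 56 mm in diameter, 95 mm tall, best gripped across its sides within the top 30 mm; origin at the centre of its underside. Stands on the drawer floor, over 100 mm from the next tin's centre. Weighs 0.2 to 0.6 kg; any of the three may be the heaviest, by at least 120 g over each other one, and those two are within 100 g of one another
- tin_b: one of three closed, stiff metal tins that look alike: upright cylinder 56 mm in diameter, 95 mm tall, best gripped across its sides within the top 30 mm; origin at the centre of its underside. Stands on the drawer floor, over 100 mm from the next tin's centre. Weighs 0.2 to 0.6 kg; any of the three may be the heaviest, by at least 120 g over each other one, and those two are within 100 g of one another
- tin_c: one of three closed, stiff metal tins that look alike: upright cylinder 56 mm in diameter, 95 mm tall, best gripped across its sides within the top 30 mm; origin at the centre of its underside. Stands on the drawer floor, over 100 mm from the next tin's centre. Weighs 0.2 to 0.6 kg; any of the three may be the heaviest, by at least 120 g over each other one, and those two are within 100 g of one another
- drawer: shallow pale wooden specimen drawer lying on the bench, fixed, open at the top: 300 (x) x 460 (y) x 50 mm, walls and floor 8 mm thick; origin at the centre of its underside, brass knobs on its -x face
- pin_box: low white specimen box with a tinted window, 60 x 60 x 22 mm, lying in the drawer; bystander, leave alone; origin at the centre of its underside
- cork_block: cork block 50 x 70 x 20 mm, lying in the drawer; bystander, leave alone; origin at the centre of its underside
- brush: dusting brush 170 mm long, lying on the bench; bystander, leave alone; origin at its middle, lying
- vial: small glass jar with black cap, 40 mm across, 70 mm tall; bystander, leave alone; origin at the centre of its underside
- loupe: black magnifier, 44 mm across, 36 mm tall; bystander, leave alone; origin at the centre of its underside
- hygrometer: white dial hygrometer, 30 x 90 x 80 mm, standing; bystander, leave alone; origin at the centre of its underside
There are look-alikes about, which are no part of the job. What is meant by the timer is not pink, and is the larger of those in its own colour. What is shaped like the tin_c but blue is not meant.

How it is judged (in metres and radians):
On the way, in this order (a step that is already met when the one before it is completed fails the run):
1. the timer is wound up to its stop (key at 2.95 rad or more) (value of joint key above 2.95 rad), for 0.2 s.
2. a lighter tin is lifted clear of the drawer floor, upright in the fingers, to compare its weight (the heaviest, over 4.1 N, still stands in the drawer) (((height (world z) of tin_a above 0.022 m and angle between tin_a's own z axis and vertical below 0.3 rad and contact force between the fingers and tin_a above 1 N and (contact force between drawer and tin_b above 4.1 N or contact force between drawer and tin_c above 4.1 N)) or (height (world z) of tin_b above 0.022 m and angle between tin_b's own z axis and vertical below 0.3 rad and contact force between the fingers and tin_b above 1 N and (contact force between drawer and tin_a above 4.1 N or contact force between drawer and tin_c above 4.1 N)) or (height (world z) of tin_c above 0.022 m and angle between tin_c's own z axis and vertical below 0.3 rad and contact force between the fingers and tin_c above 1 N and (contact force between drawer and tin_a above 4.1 N or contact force between drawer and tin_b above 4.1 N)))), for 0.2 s.
At the end, for the whole second after the job is handed in: Heaviest tin held in the fingers, foot over 90 mm above the bench, within 0.3 rad of upright, under 0.04 m/s, not touching drawer, timer or tins; the two lighter (each under 4.1 N on the drawer) upright (0.1 rad), let go, at rest within 40 mm of their starts; key at 2.9 rad or more (((height (world z) of tin_a above 0.09 m and angle between tin_a's own z axis and vertical below 0.3 rad and linear speed of tin_a below 0.04 m/s and contact force between the fingers and tin_a above 1 N and contact force between tin_a and drawer below 0.1 N and contact force between tin_a and timer below 0.1 N and contact force between each of tin_a, the fingers and tin_b below 0.1 N and contact force between each of tin_a, the fingers and tin_c below 0.1 N and contact force between drawer and tin_b between 1.5 and 4.1 N and distance of each of tin_b, tin_c from where it was at the start of the episode below 0.04 m and angle between each of tin_b, tin_c's own z axis and vertical below 0.1 rad and linear speed of each of tin_b, tin_c below 0.02 m/s and contact force between drawer and tin_c between 1.5 and 4.1 N) or (height (world z) of tin_b above 0.09 m and angle between tin_b's own z axis and vertical below 0.3 rad and linear speed of tin_b below 0.04 m/s and contact force between the fingers and tin_b above 1 N and contact force between tin_b and drawer below 0.1 N and contact force between tin_b and timer below 0.1 N and contact force between each of tin_b, the fingers and tin_a below 0.1 N and contact force between each of tin_b, the fingers and tin_c below 0.1 N and contact force between drawer and tin_a between 1.5 and 4.1 N and distance of each of tin_a, tin_c from where it was at the start of the episode below 0.04 m and angle between each of tin_a, tin_c's own z axis and vertical below 0.1 rad and linear speed of each of tin_a, tin_c below 0.02 m/s and contact force between drawer and tin_c between 1.5 and 4.1 N) or (height (world z) of tin_c above 0.09 m and angle between tin_c's own z axis and vertical below 0.3 rad and linear speed of tin_c below 0.04 m/s and contact force between the fingers and tin_c above 1 N and contact force between tin_c and drawer below 0.1 N and contact force between tin_c and timer below 0.1 N and contact force between each of tin_c, the fingers and tin_a below 0.1 N and contact force between each of tin_c, the fingers and tin_b below 0.1 N and contact force between drawer and tin_a between 1.5 and 4.1 N and distance of each of tin_a, tin_b from where it was at the start of the episode below 0.04 m and angle between each of tin_a, tin_b's own z axis and vertical below 0.1 rad and linear speed of each of tin_a, tin_b below 0.02 m/s and contact force between drawer and tin_b between 1.5 and 4.1 N)) and value of joint key above 2.9 rad); the arm keeps its last pose, push and grip.
It fails at once if a tin is knocked over (tilted beyond 0.6 rad) (angle between any of tin_a, tin_b, tin_c's own z axis and vertical above 0.6 rad).
It fails at once if a bystander is moved by more than 30 mm (distance of any of pin_box, cork_block, brush, vial, loupe, hygrometer from where it was at the start of the episode above 0.03 m).
It also fails if it takes over 70 s, if anything falls off the work surface, if the arm or the gripper's body presses on something with over 40 N, if the wrist force passes 120 N, or if a joint passes its speed limit or range.

ROBOT

A 6-joint arm with a two-finger parallel gripper is mounted at the origin on the work surface. World frame = base frame: x ahead of the robot, y to its left, z up, the work surface at z = 0. Lengths are in m, angles in degrees, forces in N, time in s.
With the tool pointing down it reaches from about 0.3 to 0.75 m from the base axis. Payload 8.5 kg.
Tool frame: the origin (TCP) lies between the finger pads; the fingertips stand env.finger_overhang ahead of it and the grasp point (between the pads) lies 2 mm behind it (env.finger_overhang is the distance from the TCP to the fingertips, in m); z points along the fingers, y is the line along which they close (so a half turn about z gives the same grasp; the last joint's range is limited). The gripper opens to 85 mm and grips with 20 to 120 N. Pads are 22 mm wide; open, the fingers measure 114 mm over their backs; the gripper's body (76 mm by 85 mm) begins 54 mm behind the grasp point. The pads swing forward as they close: fully open they stand 13 mm farther back than shut.
Start: joints at [-82.58, 21.807, 74.336, -0, 83.858, -12.336], TCP at [0.186, -0.518, 0.213] pointing down, gripper open.
Joint ranges: [-178.18, 178.18], [-50.72, 133.34], [12.68, 142.11], [-81.47, 261.47], [9.98, 163.14], [-165.26, 165.26]. Speed limits (degrees/s): [136.94, 136.94, 180, 180, 180, 180].

INTERFACE

Orientations are given as a 3x3 rotation matrix whose columns are the frame's x, y, z axes.
In Python, from rig import env gives the robot as it stands. The module is installed in compiled form; this text tells all that it offers.
- The arm moves only by the tool jog_arm, never from a script. Its arguments are lists of equal length, an entry for each row: "hand": the finger opening in m, from 0 to 0.0854; "travel": the shift along the world's x, y, z in m, a list of three; "yaw": the turn about the world's z in rad. A call has exactly 5 rows; each row shifts and turns the commanded pose from where the row before left it; what a row does not reach is not made up. A row lasts 1/8 s, in which the tool goes at most 62.5 mm and 10.7 degrees, less where a joint would pass 70% of its speed; a pose out of reach is approached as far as the arm can. A call is refused whole if a number of a shift passes 0.0625 or a number of a turn 0.188, either way. A call with a gripper value outside its range is refused whole. The fingers move at their own pace and stop on an object; "grip_force" is the grip in N (left out, the last holds). Time passes only in rows, so rows that do not move let the fingers close, or fill a call up. It gives the time, the measured TCP pose, the force, the opening and the grip force at its end, in the units of the state.
- env.observe(): the state, without advancing time (a new reading comes with each control period).
- env.get_image(name): name is "side" or "top" or "wrist"; returns the picture (480x640x3 uint8, red, green, blue); there is no depth.
- env.calibration(name): a dict with "fx", "fy", "cx", "cy" (pixels), "position" and "rotation" of the camera in the world; the wrist camera has in their place "hand_eye" (4x4, takes a point from camera to tool coordinates, whose origin is the TCP and whose axes are the flange's). Camera axes: x right, y down, z forward; pixel columns grow to the right and rows downward; lengths in m; the calibration is good to about 2 mm. A picture is of the moment at which its call begins: read the wrist's pose just before it. calibration takes no time and is no camera call.
- env.close_job(): hands the job in; it is judged then, once.
The state is a dict: "time_s": time; "q": joint angles; "qvel": joint speeds; "joint_efforts": joint torques, N m; "position": TCP position; "tool_rot": TCP orientation; "ft_force": force on the tool from outside, world axes, zero at the start; "wrist_torque": the same for the moment, N m; "grip_width": finger opening in m; "gripper_force": force on a finger pad.
Only numpy, scipy, OpenCV 4.12 (cv2) and the standard library are available. Lean on these libraries where they do the work, as an engineer would, in place of code of your own. Each camera call takes 0.05 s, during which the arm holds its last target. There are 200 camera calls.

## Working session

There is one attempt and no reset: what is moved stays moved. The work goes in short steps, Python scripts to look and compute and a tool call to move; the robot and the scene stay as the last step left them, time stands still between calls to the robot, and variables do not carry over. Pictures are saved under pics/ and viewed, at most 10 in all, crops included, and the job is handed in when it is done.

Besides the shell and the picture viewer there is one more tool, called after "Call:" by a JSON object that holds its "name" and its "arguments". jog_arm: Moves the arm, as the interface text tells. Its arguments: {"type":"object","properties":{"hand":{"type":"array"},"travel":{"type":"array"},"yaw":{"type":"array"},"grip_force":{"type":"number"}},"required":["hand","travel","yaw"]}

```bash
mkdir -p pics; cat > h.py <<'E'
from rig import env
import numpy as np, cv2
def save(n,im): cv2.imwrite('pics/'+n+'.png',cv2.cvtColor(im,cv2.COLOR_RGB2BGR))
def ray(c,px):
    d=np.array([(px[0]-c['cx'])/c['fx'],(px[1]-c['cy'])/c['fy'],1.]); return np.array(c['position']),np.array(c['rotation'])@d
def onz(c,px,z):
    o,d=ray(c,px); return o+d*(z-o[2])/d[2]
def proj(c,P):
    p=np.array(c['rotation']).T@(np.array(P)-c['position']); return [c['fx']*p[0]/p[2]+c['cx'],c['fy']*p[1]/p[2]+c['cy']]
def two(c1,p1,c2,p2):
    o1,d1=ray(c1,p1);o2,d2=ray(c2,p2);d1/=np.linalg.norm(d1);d2/=np.linalg.norm(d2)
    t=np.linalg.lstsq(np.stack([d1,-d2],1),o2-o1,rcond=None)[0]
    a=o1+t[0]*d1;b=o2+t[1]*d2; return (a+b)/2,np.linalg.norm(a-b)
def wristcal():
    s=env.observe();c=dict(env.calibration('wrist'));T=np.array(c['hand_eye']);R=np.array(s['tool_rot'])
    c['rotation']=R@T[:3,:3];c['position']=R@T[:3,3]+np.array(s['position']);return c
E
python3 - <<'E'
from h import *
print(env.finger_overhang)
for n in ('top','side'):
    im=env.get_image(n);save(n+'0',im);np.save(n+'0.npy',im)
    c=env.calibration(n);print(n,c['fx'],c['cx'],c['cy'],np.round(c['position'],3),np.round(c['rotation'],3).tolist())
s=env.observe();print(s)
E
```

```text
0.017
top 497.2476380310636 321.59933997853915 235.7923258414742 [ 0.373 -0.01   1.406] [[0.017, -0.992, 0.122], [-0.999, -0.02, -0.028], [0.03, -0.121, -0.992]]
side 561.3844342746355 328.5183679015123 234.67722773189686 [0.177 0.981 0.718] [[-0.949, -0.146, 0.28], [-0.316, 0.479, -0.819], [-0.015, -0.865, -0.501]]
{'time_s': 0.1, 'q': array([-8.25798409e+01,  2.18373320e+01,  7.43790122e+01, -1.28408907e-03,
        8.38585317e+01, -1.23381217e+01]), 'qvel': array([-0.10290034, -0.04204583, -0.25043371, -0.01135364,  0.0880669 ,
        0.00735897]), 'joint_efforts': array([ 3.90977541e-03, -4.49220908e+01, -2.31653023e+01, -1.42330009e-04,
        3.67820874e-03,  7.24771240e-06]), 'position': array([ 0.18586177, -0.51733895,  0.21197988]), 'tool_rot': array([[ 9.41126376e-01,  3.38054888e-01, -1.90866320e-04],
       [ 3.38054844e-01, -9.41125523e-01,  1.29300903e-03],
       [ 2.57478859e-04, -1.28140819e-03, -9.99999146e-01]]), 'ft_force': array([-0.06055104,  0.22981155,  0.9430687 ]), 'wrist_torque': array([-0.04766661, -0.0020426 , -0.00209155]), 'gripper_force': 0.0, 'grip_width': 0.08509931894224253}
```

View pics/top0.png

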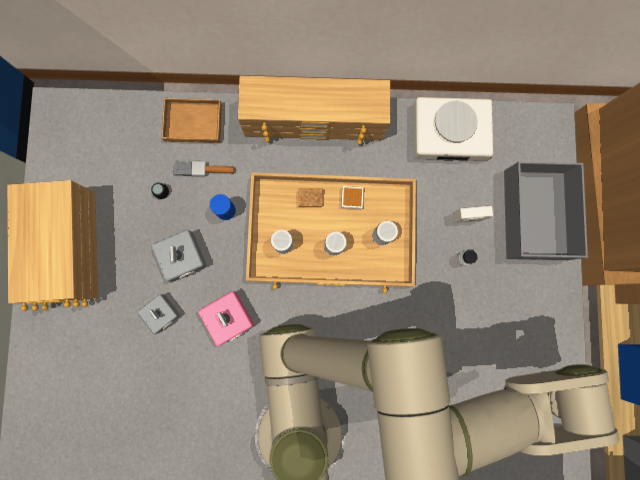

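View pics/side0.png

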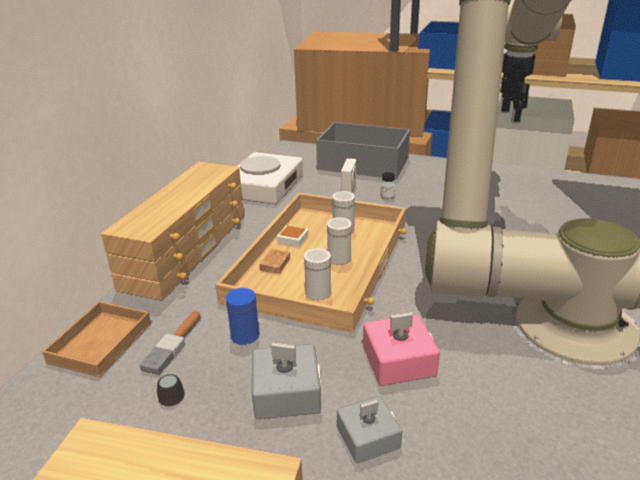

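Top view: the candidates for the timer are large grey (178,255), small grey (158,313) and pink (227,318). The large grey one is meant. Tins are at (282,241), (336,243) and (387,232), with the blue look-alike at (222,207). In the side view the large grey timer is at (286,380), its key at (284,353), and the tin lids at (317,257), (339,226) and (343,199).

```bash
python3 - <<'E'
from h import *
t=np.load('top0.npy');s=np.load('side0.npy')
a=cv2.resize(t[215:345,140:270],(520,520),interpolation=cv2.INTER_CUBIC)
b=cv2.resize(s[320:450,240:370][:, :70],(280,520),interpolation=cv2.INTER_CUBIC)
save('crop1',np.hstack([a,b]))
ct=env.calibration('top');cs=env.calibration('side')
h=cv2.cvtColor(t,cv2.COLOR_RGB2HSV)
m=((h[...,1]<45)&(h[...,2]>150)).astype(np.uint8);m[:180]=0;m[270:]=0;m[:,:255]=0;m[:,408:]=0
cs_,_=cv2.findContours(m,cv2.RETR_EXTERNAL,cv2.CHAIN_APPROX_NONE)
L=[]
for c in cs_:
    if cv2.contourArea(c)>100:
        (x,y),r=cv2.minEnclosingCircle(c);L.append((x,y));print('top',x,y,r,cv2.boundingRect(c),onz(ct,(x,y),.103).round(3))
h=cv2.cvtColor(s,cv2.COLOR_RGB2HSV)
m=((h[...,1]<45)&(h[...,2]>110)).astype(np.uint8);m[:185]=0;m[310:]=0;m[:,:295]=0;m[:,365:]=0
cs_,_=cv2.findContours(m,cv2.RETR_EXTERNAL,cv2.CHAIN_APPROX_NONE)
for c in cs_:
    if cv2.contourArea(c)>100: print('side',cv2.boundingRect(c))
for p in L: print(proj(cs,onz(ct,p,.103)))
E
```

```text
top 335.20001220703125 242.0 10.499616622924805 (325, 232, 21, 21) [ 0.517 -0.082  0.103]
top 280.8571472167969 240.14285278320312 10.618715286254883 (271, 230, 21, 21) [0.52  0.061 0.103]
top 386.7886657714844 231.05670166015625 10.449111938476562 (377, 221, 21, 21) [ 0.55  -0.219  0.103]
side (295, 185, 70, 115)
[np.float64(338.37830886333853), np.float64(222.49094713579328)]
[np.float64(316.5085867791056), np.float64(254.42480852901318)]
[np.float64(342.67606638294137), np.float64(195.2958106171077)]
```

View pics/crop1.png

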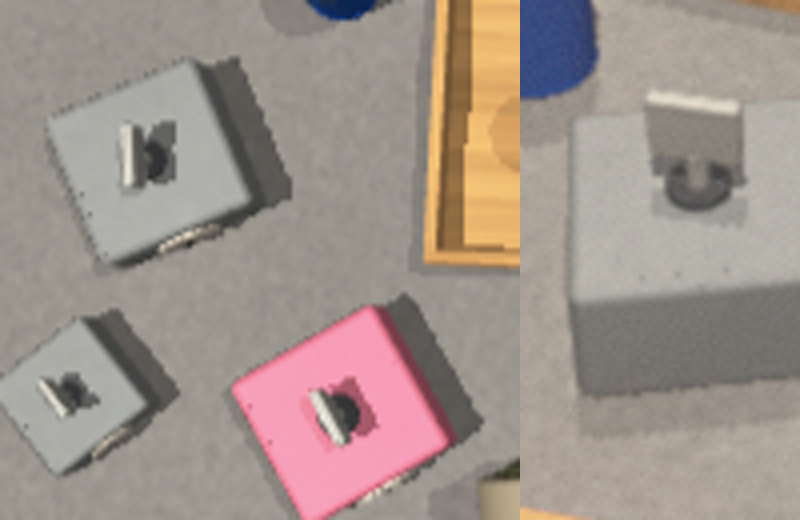

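```bash
python3 - <<'E'
from h import *
ct=env.calibration('top');cs=env.calibration('side')
print('key top',two(ct,(171.5,254),cs,(283,345.5)))
e=[onz(cs,p,.108) for p in((271.5,344.5),(295,346.2))];print(e,np.degrees(np.arctan2(*(e[1]-e[0])[[1,0]])))
e=[onz(ct,p,.108) for p in((171,246.5),(172.2,261.5))];print(e,np.degrees(np.arctan2(*(e[1]-e[0])[[1,0]])))
for a,b in (((335,242),(339,223)),((281,240),(316.5,255)),((387,231),(343,196))): print('tin',two(ct,a,cs,b))
for p in ((195.5,229.5-0),(203,263),(168,281),(152,246)): print('timer corner',onz(ct,p,.06).round(3))
E
```

```text
key top (array([0.47722958, 0.34353286, 0.10552998]), np.float64(0.0001200363876195179))
[array([0.49486415, 0.34948126, 0.108     ]), array([0.45689197, 0.34185095, 0.108     ])] -168.63802919823226
[array([0.49649833, 0.34517416, 0.108     ]), array([0.45753033, 0.34000311, 0.108     ])] -172.4410102939539
tin (array([ 0.51679202, -0.0822219 ,  0.10202952]), np.float64(0.0016426945239196814))
tin (array([0.51989231, 0.06045299, 0.10135672]), np.float64(0.0003868281639719797))
tin (array([ 0.54950955, -0.220295  ,  0.10060622]), np.float64(0.0009886386237611324))
timer corner [0.549 0.295 0.06 ]
timer corner [0.458 0.271 0.06 ]
timer corner [0.408 0.361 0.06 ]
timer corner [0.501 0.409 0.06 ]
```

Call:
{"name": "jog_arm", "arguments": {"hand": [0.085,0.085,0.085,0.085,0.085], "travel": [[0.02,0.055,0.01],[0.02,0.055,0.01],[0.02,0.055,0.01],[0.02,0.055,0.01],[0.02,0.055,0]], "yaw": [0.18,0.18,0.18,0.18,0.18]}}

```text
time_s: 0.72
position: [0.2862, -0.2409, 0.2529]
tool_rot: [[0.315, 0.949, 0.001], [0.949, -0.315, -0.001], [-0.001, 0.001, -1.0]]
ft_force: [1.4, -0.1, -0.8]
grip_width: 0.0849
gripper_force: 0.0
```

Call:
{"name": "jog_arm", "arguments": {"hand": [0.085,0.085,0.085,0.085,0.085], "travel": [[0.019,0.054,0],[0.019,0.054,0],[0.019,0.054,0],[0.019,0.054,0],[0.019,0.054,0]], "yaw": [0.185,0.185,0.185,0.185,0.185]}}

```text
time_s: 1.35
position: [0.3811, 0.0293, 0.2525]
tool_rot: [[-0.569, 0.822, 0.0], [0.822, 0.569, -0.0], [-0.0, 0.0, -1.0]]
ft_force: [0.4, -0.4, 0.3]
grip_width: 0.0848
gripper_force: 0.0
```

Call:
{"name": "jog_arm", "arguments": {"hand": [0.085,0.085,0.085,0.085,0.085], "travel": [[0.019,0.054,0],[0.019,0.054,0],[0.019,0.054,0],[0.019,0.054,0],[0.019,0.054,0]], "yaw": [0.185,0.185,0.185,0.185,0.185]}}

```text
time_s: 1.98
position: [0.4761, 0.2994, 0.2522]
tool_rot: [[-0.999, 0.04, -0.0], [0.04, 0.999, -0.0], [0.0, -0.0, -1.0]]
ft_force: [1.0, -0.8, 1.2]
grip_width: 0.085
gripper_force: 0.0
```

Call:
{"name": "jog_arm", "arguments": {"hand": [0.085,0.085,0.085,0.085,0.085], "travel": [[0,0.03,0],[0,0,0],[0,0,0],[0,0,0],[0,0,0]], "yaw": [0.185,0,0,0,0]}}

```text
time_s: 2.6
position: [0.476, 0.3267, 0.2528]
tool_rot: [[-0.991, -0.136, 0.0], [-0.136, 0.991, 0.0], [-0.0, 0.0, -1.0]]
ft_force: [-1.4, 0.2, -0.2]
grip_width: 0.0849
gripper_force: 0.0
```

```bash
python3 - <<'E'
from h import *
s=env.observe();c=wristcal();im=env.get_image('wrist');save('w1',im);np.save('w1.npy',im)
import pickle;pickle.dump(c,open('w1.pkl','wb'))
print(s['position'],np.degrees(np.arctan2(s['tool_rot'][1,0],s['tool_rot'][0,0])),s['q'],c['position'],c['fx'])
print(proj(c,(.477,.3435,.106)))
E
```

```text
[0.47602625 0.32665879 0.25278925] -172.18113254559555 [ 2.27162369e+01  2.32455628e+01  6.53725234e+01 -1.33040989e-03
  9.13643746e+01 -7.51026629e+01] [0.40006662 0.31682043 0.41404753] 358.9133411336466
[np.float64(339.7796547587991), np.float64(223.25215371618265)]
```

View pics/w1.png

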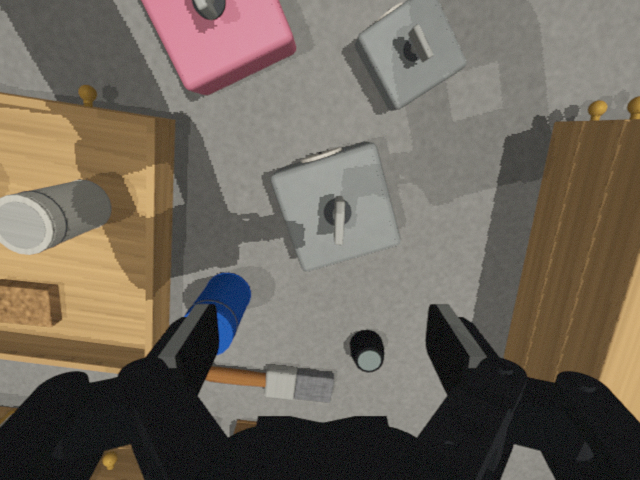

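Wrist view: the large grey timer's key wing runs from (340,200) to (339,244), and its base is at (337,211). The predicted wing centre (340,223) matches.

```bash
python3 - <<'E'
from h import *
import pickle;c=pickle.load(open('w1.pkl','rb'));im=np.load('w1.npy')
g=im[190:252,325:355].min(2);m=(g>165).astype(np.uint8)
cs_,_=cv2.findContours(m,cv2.RETR_EXTERNAL,cv2.CHAIN_APPROX_NONE);k=max(cs_,key=cv2.contourArea)
(x,y),(w,h),a=cv2.minAreaRect(k);b=cv2.boxPoints(((x,y),(w,h),a))+[325,190];print(w,h,b.tolist())
W=np.array([onz(c,p,.108) for p in b]);print(W.mean(0))
for i in range(4):
    d=W[(i+1)%4]-W[i];print(np.linalg.norm(d).round(4),np.degrees(np.arctan2(d[1],d[0])))
print(two(c,(x+325,y+190),env.calibration('top'),(171.5,254)))
E
```

```text
5.879822254180908 31.118680953979492 [[335.5138454437256, 242.75077056884766], [337.23999977111816, 211.6800022125244], [343.1107692718506, 212.00615692138672], [341.384614944458, 243.0769271850586]]
[0.4804619  0.34350509 0.108     ]
0.0284 -174.54089115705557
0.0051 94.59669523383155
0.0284 5.737391687552505
0.0053 -85.49267223964111
(array([0.47736589, 0.34190525, 0.11518191]), np.float64(0.00272004207529721))
```

Call:
{"name": "jog_arm", "arguments": {"hand": [0.085,0.07,0.06,0.05,0.04], "travel": [[0.001,0.016,-0.03],[0,0,-0.04],[0,0,-0.04],[0,0,-0.03],[0,0,-0.017]], "yaw": [0,0,0,0,0], "grip_force": 30}}

```text
time_s: 3.28
position: [0.4765, 0.3428, 0.094]
tool_rot: [[-0.991, -0.137, -0.002], [-0.137, 0.991, -0.001], [0.002, -0.001, -1.0]]
ft_force: [0.5, -0.8, -0.4]
grip_width: 0.0401
gripper_force: 0.0
```

Call:
{"name": "jog_arm", "arguments": {"hand": [0.03,0.0,0.0,0.0,0], "travel": [[0,0,0],[0,0,0],[0,0,0],[0,0,0],[0,0,0]], "yaw": [0,0,0,0,0]}}

```text
time_s: 3.9
position: [0.477, 0.3434, 0.0958]
tool_rot: [[-0.99, -0.138, 0.0], [-0.138, 0.99, 0.0], [-0.0, 0.0, -1.0]]
ft_force: [-0.4, 0.5, 0.4]
grip_width: -0.0001
gripper_force: 0.0
```

```bash
python3 - <<'E'
from h import *
s=env.observe();print(s['position'],s['q'],s['wrist_torque'],s['ft_force'],s['grip_width'],s['gripper_force'])
E
```

```text
[0.47696728 0.34342817 0.09581064] [ 2.42229364e+01  3.15078800e+01  7.83239304e+01 -5.84410234e-04
  7.01413261e+01 -7.36961062e+01] [ 0.01664773  0.02087606 -0.04043301] [-0.36188352  0.47640291  0.41869244] -9.596479519351667e-05 0.0
```

```bash
python3 - <<'E'
from h import *
c=wristcal();im=env.get_image('wrist');s=env.get_image('side')
print(proj(c,(.477,.3435,.108)),proj(env.calibration('side'),(.477,.3435,.108)))
save('miss',np.hstack([cv2.resize(im[120:480,140:540],(444,400)),cv2.resize(s[300:430,220:350],(356,356),interpolation=cv2.INTER_CUBIC).copy() if 0 else cv2.resize(s[300:430,225:342],(356,400))]))
E
```

```text
[np.float64(320.5909050871584), np.float64(303.29685878258084)] [np.float64(283.0910933279665), np.float64(344.3542581991966)]
```

View pics/miss.png

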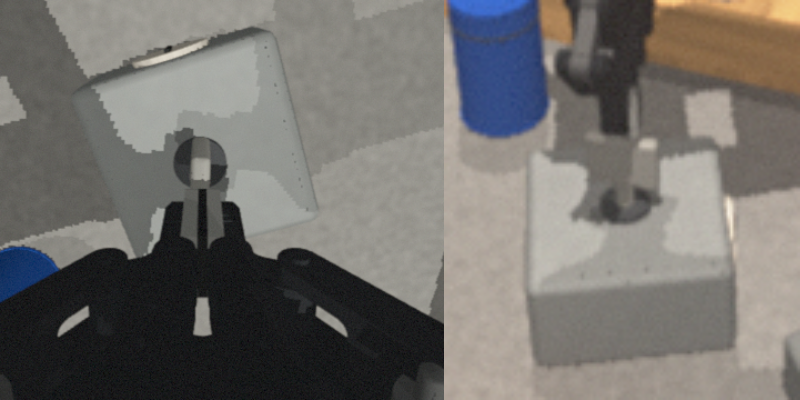

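```bash
python3 - <<'E'
from h import *
c=wristcal();im=env.get_image('wrist');s=env.get_image('side')
cs=env.calibration('side')
for z in (.078,.108,.125): print(z,[np.round(proj(k,(x,.3435,z))).tolist() for k in (c,cs) for x in(.457,.477,.497)])
save('miss2',np.hstack([cv2.resize(im[230:350,270:370],(400,480),interpolation=cv2.INTER_CUBIC),cv2.resize(s[320:380,260:310],(400,480),interpolation=cv2.INTER_CUBIC)]))
E
```

```text
0.078 [[326.0, 243.0], [321.0, 278.0], [316.0, 311.0], [295.0, 361.0], [284.0, 358.0], [273.0, 356.0]]
0.108 [[327.0, 263.0], [321.0, 304.0], [315.0, 341.0], [295.0, 347.0], [283.0, 344.0], [272.0, 342.0]]
0.125 [[327.0, 279.0], [320.0, 323.0], [314.0, 363.0], [294.0, 339.0], [283.0, 336.0], [271.0, 334.0]]
```

View pics/miss2.png

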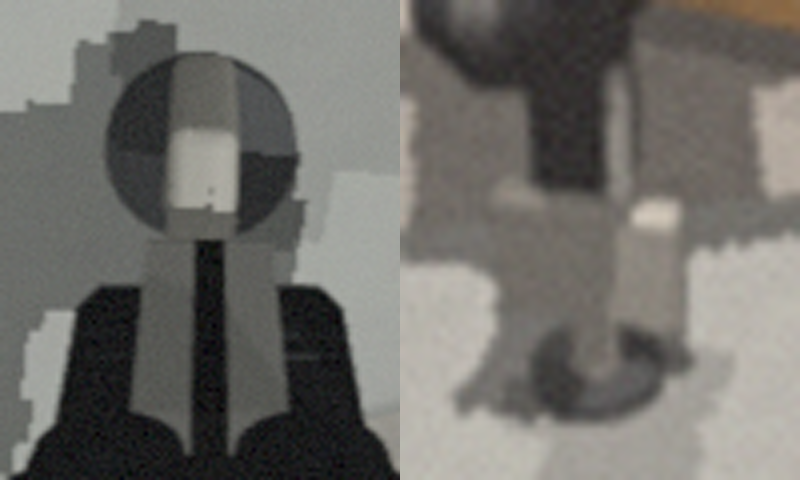

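The fingers have closed just above the wing: both views put the fingertips at about z 0.11. I'll open, go down 16 mm (safe even by the stated overhang) and close again.

Call:
{"name": "jog_arm", "arguments": {"hand": [0.03,0.03,0.03,0.03,0.03], "travel": [[0,0,0],[0,0,0],[0,0,-0.008],[0,0,-0.008],[0,0,0]], "yaw": [0,0,0,0,0]}}

```text
time_s: 4.72
position: [0.4765, 0.3432, 0.0785]
tool_rot: [[-0.99, -0.138, -0.002], [-0.138, 0.99, -0.001], [0.002, -0.001, -1.0]]
ft_force: [0.1, -0.2, -0.2]
grip_width: 0.0303
gripper_force: 0.0
```

Call:
{"name": "jog_arm", "arguments": {"hand": [0.0,0.0,0.0,0.0,0], "travel": [[0,0,0],[0,0,0],[0,0,0],[0,0,0],[0,0,0]], "yaw": [0,0,0,0,0]}}

```text
time_s: 5.35
position: [0.4772, 0.3425, 0.0797]
tool_rot: [[-0.991, -0.137, 0.0], [-0.137, 0.991, -0.002], [-0.0, -0.002, -1.0]]
ft_force: [0.3, -4.7, 0.2]
grip_width: 0.007
gripper_force: 32.1
```

Call:
{"name": "jog_arm", "arguments": {"hand": [0,0,0,0,0], "travel": [[0,0,0],[0,0,0],[0,0,0],[0,0,0],[0,0,0]], "yaw": [-0.1,-0.15,-0.15,-0.15,-0.15], "grip_force": 60}}

```text
time_s: 5.98
position: [0.4773, 0.3428, 0.0798]
tool_rot: [[-0.844, 0.537, 0.001], [0.537, 0.844, -0.001], [-0.001, -0.0, -1.0]]
ft_force: [1.7, -2.3, -0.0]
grip_width: 0.0059
gripper_force: 62.3
```

```bash
python3 - <<'E'
from h import *
s=env.observe();print(s['position'],s['wrist_torque'],s['ft_force'],s['grip_width'],s['gripper_force'],s['q'][5])
E
```

```text
[0.47733101 0.34282911 0.07982048] [-0.45630552 -0.23839635  0.06277591] [ 1.69831791 -2.30570279 -0.00666046] 0.0058561318074412845 62.265729904174805 -33.314326861772095
```

Call:
{"name": "jog_arm", "arguments": {"hand": [0,0,0,0,0], "travel": [[0,0,0],[0,0,0],[0,0,0],[0,0,0],[0,0,0]], "yaw": [-0.15,-0.15,-0.15,-0.15,-0.15]}}

```text
time_s: 6.6
position: [0.4777, 0.343, 0.0798]
tool_rot: [[-0.251, 0.968, 0.002], [0.968, 0.251, -0.0], [-0.001, 0.002, -1.0]]
ft_force: [3.4, -1.7, -2.1]
grip_width: 0.0055
gripper_force: 62.1
```

Call:
{"name": "jog_arm", "arguments": {"hand": [0,0,0,0,0], "travel": [[0,0,0],[0,0,0],[0,0,0],[0,0,0],[0,0,0]], "yaw": [-0.15,-0.15,-0.15,-0.15,-0.15]}}

```text
time_s: 7.22
position: [0.4781, 0.343, 0.0798]
tool_rot: [[0.476, 0.88, 0.003], [0.88, -0.476, -0.001], [0.001, 0.003, -1.0]]
ft_force: [5.0, -2.6, -2.4]
grip_width: 0.0059
gripper_force: 62.0
```

```bash
python3 - <<'E'
from h import *
s=env.observe();print(s['position'],s['wrist_torque'],s['ft_force'],s['grip_width'],s['gripper_force'],s['q'][5])
im=env.get_image('wrist');save('t1',cv2.resize(im[230:350,270:370],(400,480)))
E
```

```text
[0.47813741 0.34295545 0.07982471] [-0.5130659  -0.73678803  0.13458798] [ 4.96283282 -2.6080367  -2.44139394] 0.005898447881540353 62.012736797332764 52.62316120403096
```

View pics/t1.png

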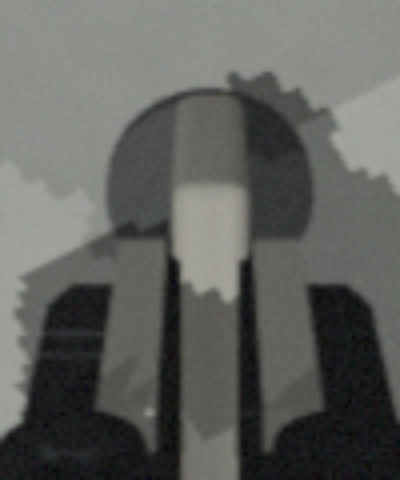

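Call:
{"name": "jog_arm", "arguments": {"hand": [0,0,0,0,0], "travel": [[0,0,0],[0,0,0],[0,0,0],[0,0,0],[0,0,0]], "yaw": [-0.12,-0.12,-0.12,-0.04,0]}}

```text
time_s: 7.9
position: [0.4783, 0.3428, 0.0798]
tool_rot: [[0.778, 0.628, 0.003], [0.628, -0.778, -0.001], [0.002, 0.002, -1.0]]
ft_force: [4.8, -3.2, -2.7]
grip_width: 0.0058
gripper_force: 62.0
```

```bash
cat >o.py <<'E'
from h import *
s=env.observe();print(s['position'].round(4),s['wrist_torque'].round(3),s['ft_force'].round(2),s['grip_width'].round(4),s['gripper_force'],s['q'].round(2),np.degrees(np.arctan2(s['tool_rot'][1,0],s['tool_rot'][0,0])))
E
python3 o.py
```

```text
Traceback (most recent call last):
  File "o.py", line 2, in <module>
    s=env.observe();print(s['position'].round(4),s['wrist_torque'].round(3),s['ft_force'].round(2),s['grip_width'].round(4),s['gripper_force'],s['q'].round(2),np.degrees(np.arctan2(s['tool_rot'][1,0],s['tool_rot'][0,0])))
                                                                                                   ^^^^^^^^^^^^^^^^^^^^^
AttributeError: 'float' object has no attribute 'round'
```

Call:
{"name": "jog_arm", "arguments": {"hand": [0,0,0,0,0], "travel": [[0,0,0],[0,0,0],[0,0,0],[0,0,0],[0,0,0]], "yaw": [-0.08,-0.08,-0.08,-0.06,0]}}

```text
time_s: 8.52
position: [0.4784, 0.3426, 0.0798]
tool_rot: [[0.929, 0.37, 0.003], [0.37, -0.929, -0.001], [0.002, 0.002, -1.0]]
ft_force: [5.7, -4.7, -1.5]
grip_width: 0.0059
gripper_force: 62.0
```

```bash
sed -i "s/s\['grip_width'\].round(4)/s['grip_width']/" o.py; python3 o.py
```

```text
[0.4784 0.3426 0.0798] [-0.763 -0.966 -0.003] [ 5.67 -4.68 -1.5 ] 0.005862047225753871 62.00743854045868 [24.15 32.57 79.37 -0.14 67.93 92.49] 21.712515005423608
```

Call:
{"name": "jog_arm", "arguments": {"hand": [0,0,0,0,0], "travel": [[0,0,0],[0,0,0],[0,0,0],[0,0,0],[0,0,0]], "yaw": [-0.05,-0.05,-0.05,-0.05,0]}}

```text
time_s: 9.15
position: [0.4784, 0.3427, 0.08]
tool_rot: [[0.983, 0.182, 0.004], [0.182, -0.983, -0.002], [0.003, 0.003, -1.0]]
ft_force: [4.9, -3.9, -0.9]
grip_width: 0.0059
gripper_force: 97.3
```

```bash
python3 o.py
```

```text
[0.4784 0.3427 0.08  ] [-0.794 -0.871  1.869] [ 4.9  -3.91 -0.86] 0.005890824786003474 97.25116870366037 [ 24.18  32.56  79.36  -0.2   67.93 103.78] 10.481472848079262
```

The wrist torque has jumped to 1.9 N·m, so the key is at its stop. I'll unload slightly, release, rise and move to the first tin.

Call:
{"name": "jog_arm", "arguments": {"hand": [0,0,0.03,0.06,0.08], "travel": [[0,0,0],[0,0,0],[0,0,0],[0,0,0],[0,0,0.01]], "yaw": [0.03,0.03,0,0,0], "grip_force": 30}}

```text
time_s: 9.78
position: [0.4764, 0.3433, 0.0894]
tool_rot: [[0.971, 0.237, -0.002], [0.237, -0.971, -0.0], [-0.002, 0.0, -1.0]]
ft_force: [0.4, -0.5, -0.1]
grip_width: 0.06
gripper_force: 0.0
```

Call:
{"name": "jog_arm", "arguments": {"hand": [0.085,0.085,0.085,0.085,0.085], "travel": [[0,0,0.04],[0,0,0.05],[0.004,-0.03,0.02],[0.01,-0.055,0],[0.01,-0.055,0]], "yaw": [0,0,0,0,0]}}

```text
time_s: 10.4
position: [0.5009, 0.2022, 0.2006]
tool_rot: [[0.971, 0.238, 0.002], [0.238, -0.971, 0.0], [0.002, 0.0, -1.0]]
ft_force: [1.6, -0.3, -1.1]
grip_width: 0.0853
gripper_force: 0.0
```

Call:
{"name": "jog_arm", "arguments": {"hand": [0.085,0.085,0.085,0.085,0.085], "travel": [[0.008,-0.055,0],[0.006,-0.055,0],[0.002,-0.032,0],[0,0,0],[0,0,0]], "yaw": [0,0,0,0,0]}}

```text
time_s: 11.02
position: [0.5168, 0.0621, 0.2]
tool_rot: [[0.971, 0.238, 0.001], [0.238, -0.971, 0.0], [0.001, -0.0, -1.0]]
ft_force: [-0.3, 0.4, 0.9]
grip_width: 0.0851
gripper_force: 0.0
```

```bash
python3 o.py; python3 - <<'E'
from h import *
c=wristcal();im=env.get_image('wrist');t=env.get_image('top')
save('tin',np.hstack([im[:, :],cv2.resize(t[225:285,146:206],(160,480),interpolation=cv2.INTER_AREA) if 0 else np.vstack([cv2.resize(t[225:285,146:206],(160,160),interpolation=cv2.INTER_CUBIC),np.zeros((320,160,3),np.uint8)])]))
for P in ((.517,-.082,.103),(.520,.061,.103),(.5495,-.22,.103)): print(np.round(proj(c,P),1))
E
```

```text
[0.5168 0.0621 0.2   ] [-0.026  0.015 -0.017] [-0.27  0.44  0.88] 0.08509294330604385 0.0 [-6.210e+00  1.940e+01  8.026e+01  2.000e-02  8.031e+01  7.004e+01] 13.752858749510496
[502.9 275.7]
[325.3 229.9]
[684.8 277.3]
```

View pics/tin.png

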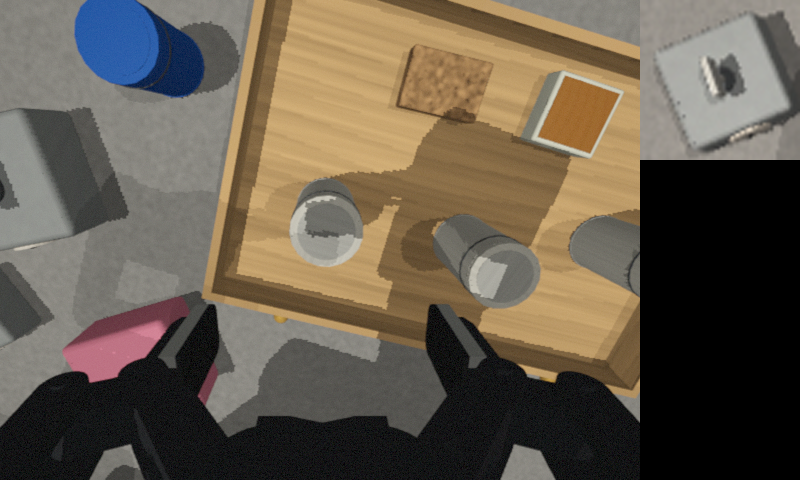

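Wrist view: the tin lids are at (326,229) and (501,272), matching the measured positions. The key inset shows the wing about half a turn from its start. Next: descend on tin 1, grip, and lift for weighing.

Call:
{"name": "jog_arm", "arguments": {"hand": [0.085,0.085,0.085,0.085,0.085], "travel": [[0.003,-0.001,-0.035],[0,0,-0.04],[0,0,-0.035],[0,0,-0.025],[0,0,0]], "yaw": [0,0,0,0,0], "grip_force": 40}}

```text
time_s: 11.75
position: [0.519, 0.0614, 0.0634]
tool_rot: [[0.971, 0.239, -0.003], [0.239, -0.971, 0.0], [-0.003, -0.001, -1.0]]
ft_force: [-0.6, -0.6, 0.4]
grip_width: 0.0853
gripper_force: 0.0
```

Call:
{"name": "jog_arm", "arguments": {"hand": [0.06,0.05,0.04,0.04,0.04], "travel": [[0,0,0],[0,0,0],[0,0,0],[0,0,0],[0,0,0]], "yaw": [0,0,0,0,0]}}

```text
time_s: 12.38
position: [0.5208, 0.0604, 0.0662]
tool_rot: [[0.971, 0.238, 0.003], [0.238, -0.971, -0.0], [0.003, 0.001, -1.0]]
ft_force: [-1.0, -0.4, 5.1]
grip_width: 0.0553
gripper_force: 41.7
```

```bash
python3 o.py; python3 - <<'E'
from h import *
s=env.get_image('side');save('g1',cv2.resize(s[180:320,250:410],(640,560),interpolation=cv2.INTER_CUBIC))
E
```

```text
[0.5208 0.0604 0.0662] [ 0.156  0.168 -0.02 ] [-1.04 -0.38  5.09] 0.05525326301608832 41.716645024716854 [-6.340e+00  2.821e+01  9.095e+01  1.000e-02  6.065e+01  6.991e+01] 13.73922580705118
```

View pics/g1.png

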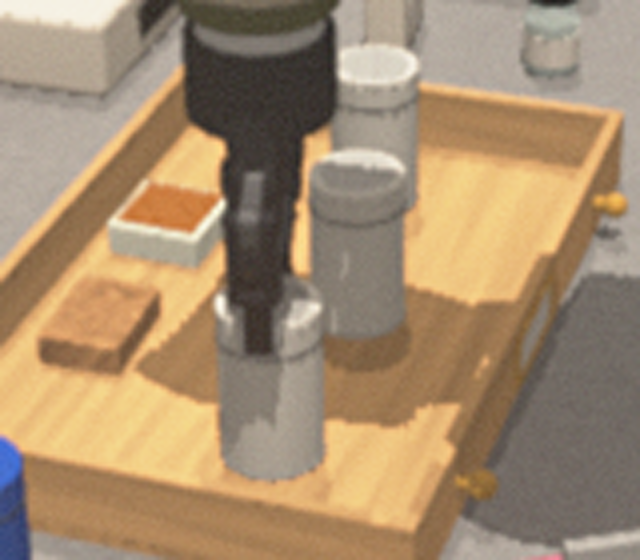

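Side view: the fingers hold the tin's lid band at (262,320), about 20 mm deep, and the tin is upright. Now I lift it to weigh.

Call:
{"name": "jog_arm", "arguments": {"hand": [0.04,0.04,0.04,0.04,0.04], "travel": [[0,0,0.01],[0,0,0.015],[0,0,0.015],[0,0,0],[0,0,0]], "yaw": [0,0,0,0,0]}}

```text
time_s: 13.05
position: [0.5195, 0.0604, 0.1041]
tool_rot: [[0.971, 0.238, -0.001], [0.238, -0.971, 0.0], [-0.001, -0.0, -1.0]]
ft_force: [-1.0, -0.2, -5.7]
grip_width: 0.0548
gripper_force: 44.1
```

Call:
{"name": "jog_arm", "arguments": {"hand": [0.04,0.04,0.04,0.04,0.04], "travel": [[0,0,0],[0,0,0],[0,0,0],[0,0,0],[0,0,0]], "yaw": [0,0,0,0,0]}}

```text
time_s: 13.68
position: [0.5199, 0.0604, 0.1045]
tool_rot: [[0.971, 0.237, -0.0], [0.237, -0.971, 0.0], [-0.0, -0.0, -1.0]]
ft_force: [-0.0, -0.8, -5.6]
grip_width: 0.0545
gripper_force: 44.1
```

```bash
cat > wgh.py <<'E'
from h import *
F=[];J=[]
for i in range(12):
    s=env.observe();F.append(s['ft_force'][2]);J.append(s['joint_efforts'][1:3]);env.get_image('top')
print(np.round(F,2),np.mean(F),np.mean(J,0),s['position'],s['grip_width'],s['time_s'])
E
python3 wgh.py
```

```text
[-5.59 -5.74 -5.64 -5.   -5.18 -5.27 -5.89 -5.37 -5.62 -5.15 -5.3  -5.  ] -5.395400990981055 [-46.87412858 -20.68799362] [0.51990918 0.06039136 0.10451478] 0.05488684755781943 14.225
```

Tin 1 weighs about 5.4 N (0.55 kg), clearly above the 4.1 N bound, so it is the likely heaviest. I'll set it back and lift tin 2 for the comparison.

Call:
{"name": "jog_arm", "arguments": {"hand": [0.04,0.04,0.04,0.04,0.04], "travel": [[0,0,-0.015],[0,0,-0.015],[0,0,-0.007],[0,0,-0.003],[0,0,0]], "yaw": [0,0,0,0,0]}}

```text
time_s: 14.9
position: [0.5205, 0.0605, 0.0663]
tool_rot: [[0.971, 0.238, 0.002], [0.238, -0.971, 0.0], [0.002, 0.001, -1.0]]
ft_force: [-3.3, -0.1, 8.8]
grip_width: 0.0547
gripper_force: 45.3
```

Call:
{"name": "jog_arm", "arguments": {"hand": [0.06,0.075,0.085,0.085,0.085], "travel": [[0,0,0],[0,0,0],[0,0,0],[0,0,0.02],[0,0,0.04]], "yaw": [0,0,0,0,0]}}

```text
time_s: 15.52
position: [0.5192, 0.0604, 0.1241]
tool_rot: [[0.971, 0.237, -0.003], [0.237, -0.971, 0.0], [-0.003, -0.001, -1.0]]
ft_force: [0.5, 0.5, 0.7]
grip_width: 0.0848
gripper_force: 0.0
```

Call:
{"name": "jog_arm", "arguments": {"hand": [0.085,0.085,0.085,0.085,0.085], "travel": [[0,0,0.05],[0,-0.04,0.02],[-0.001,-0.055,0],[-0.002,-0.048,0],[0,0,0]], "yaw": [0,0,0,0,0]}}

```text
time_s: 16.15
position: [0.5168, -0.0854, 0.1944]
tool_rot: [[0.972, 0.234, -0.0], [0.234, -0.972, -0.0], [-0.0, 0.0, -1.0]]
ft_force: [0.7, -0.5, -0.6]
grip_width: 0.0848
gripper_force: 0.0
```

```bash
python3 o.py; python3 - <<'E'
from h import *
t=env.get_image('top');ct=env.calibration('top');c=wristcal();w=env.get_image('wrist')
print([np.round(proj(c,P),1) for P in ((.517,-.082,.103),(.520,.061,.103),(.5495,-.22,.103))])
save('p2',w)
E
```

```text
[ 0.5168 -0.0854  0.1944] [0.013 0.024 0.082] [ 0.65 -0.49 -0.64] 0.08483488288153362 0.0 [-2.233e+01  2.001e+01  8.030e+01 -2.000e-02  7.969e+01  5.417e+01] 13.504701599046587
[array([320.8, 234.8]), array([124.4, 184.9]), array([513.8, 236.1])]
```

View pics/p2.png

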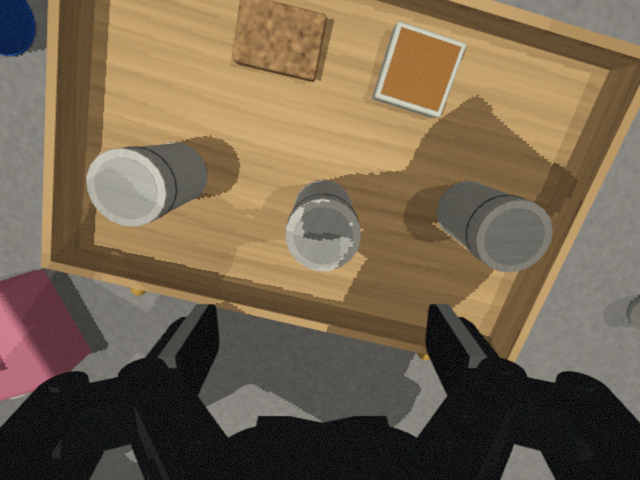

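Wrist view: tin 1 stands upright back at (126,186), within 2 mm of its start. Tin 2 is at (323,233). Descend, grip and lift it.

Call:
{"name": "jog_arm", "arguments": {"hand": [0.085,0.085,0.085,0.085,0.085], "travel": [[0,0.002,-0.03],[0,0,-0.04],[0,0,-0.035],[0,0,-0.024],[0,0,0]], "yaw": [0,0,0,0,0]}}

```text
time_s: 16.88
position: [0.5162, -0.0791, 0.0644]
tool_rot: [[0.971, 0.239, -0.003], [0.239, -0.971, 0.001], [-0.003, -0.002, -1.0]]
ft_force: [0.3, 0.2, 0.5]
grip_width: 0.0851
gripper_force: 0.0
```

Call:
{"name": "jog_arm", "arguments": {"hand": [0.06,0.05,0.04,0.04,0.04], "travel": [[0,0,0],[0,0,0],[0,0,0],[0,0,0],[0,0,0]], "yaw": [0,0,0,0,0]}}

```text
time_s: 17.5
position: [0.5178, -0.0808, 0.0673]
tool_rot: [[0.971, 0.237, 0.003], [0.237, -0.971, -0.001], [0.003, 0.002, -1.0]]
ft_force: [-0.0, 0.4, 5.9]
grip_width: 0.0549
gripper_force: 41.3
```

Call:
{"name": "jog_arm", "arguments": {"hand": [0.04,0.04,0.04,0.04,0.04], "travel": [[0,0,0.01],[0,0,0.015],[0,0,0.015],[0,0,0],[0,0,0]], "yaw": [0,0,0,0,0]}}

```text
time_s: 18.12
position: [0.5166, -0.0804, 0.1052]
tool_rot: [[0.971, 0.238, -0.001], [0.238, -0.971, 0.0], [-0.001, -0.0, -1.0]]
ft_force: [0.7, 0.3, -2.9]
grip_width: 0.0543
gripper_force: 43.2
```

Call:
{"name": "jog_arm", "arguments": {"hand": [0.04,0.04,0.04,0.04,0.04], "travel": [[0,0,0],[0,0,0],[0,0,0],[0,0,0],[0,0,0]], "yaw": [0,0,0,0,0]}}

```text
time_s: 18.75
position: [0.5169, -0.0806, 0.1055]
tool_rot: [[0.971, 0.238, -0.0], [0.238, -0.971, 0.0], [-0.0, -0.0, -1.0]]
ft_force: [-0.1, 0.5, -3.2]
grip_width: 0.0548
gripper_force: 43.2
```

```bash
python3 wgh.py
```

```text
[-3.17 -3.58 -3.43 -2.58 -2.84 -3.34 -4.1  -2.78 -3.14 -2.23 -3.19 -3.07] -3.1192261923319378 [-45.62377065 -20.06862104] [ 0.51690745 -0.08060199  0.10551304] 0.0547454363143671 19.3
```

Tin 2 weighs about 3.1 N against 5.4 N, so tin 1 is the heaviest. I'll set tin 2 back and fetch tin 1.

Call:
{"name": "jog_arm", "arguments": {"hand": [0.04,0.04,0.04,0.04,0.04], "travel": [[0,0,-0.015],[0,0,-0.015],[0,0,-0.007],[0,0,-0.003],[0,0,0]], "yaw": [0,0,0,0,0]}}

```text
time_s: 19.98
position: [0.5176, -0.0805, 0.0672]
tool_rot: [[0.971, 0.237, 0.002], [0.237, -0.971, -0.0], [0.002, 0.001, -1.0]]
ft_force: [-2.4, 2.4, 10.1]
grip_width: 0.0546
gripper_force: 44.2
```

Call:
{"name": "jog_arm", "arguments": {"hand": [0.06,0.075,0.085,0.085,0.085], "travel": [[0,0,0],[0,0,0],[0,0,0],[0,0,0.02],[0,0,0.04]], "yaw": [0,0,0,0,0]}}

```text
time_s: 20.6
position: [0.5162, -0.0803, 0.1251]
tool_rot: [[0.971, 0.237, -0.003], [0.237, -0.971, 0.001], [-0.003, -0.002, -1.0]]
ft_force: [0.3, -0.4, 0.1]
grip_width: 0.0851
gripper_force: 0.0
```

Call:
{"name": "jog_arm", "arguments": {"hand": [0.085,0.085,0.085,0.085,0.085], "travel": [[0,0,0.05],[0,0.04,0.02],[0.001,0.053,0],[0.002,0.048,0],[0,0,0]], "yaw": [0,0,0,0,0]}}

```text
time_s: 21.22
position: [0.5196, 0.063, 0.1955]
tool_rot: [[0.97, 0.241, -0.0], [0.241, -0.97, 0.0], [0.0, -0.0, -1.0]]
ft_force: [-0.7, -0.3, -0.1]
grip_width: 0.085
gripper_force: 0.0
```

```bash
cat > lids.py <<'E'
from h import *
t=env.get_image('top');ct=env.calibration('top');h=cv2.cvtColor(t,cv2.COLOR_RGB2HSV)
m=((h[...,1]<70)&(h[...,2]>60)).astype(np.uint8);m[:215]=0;m[262:]=0;m[:,:258]=0;m[:,408:]=0
for c in cv2.findContours(m,cv2.RETR_EXTERNAL,cv2.CHAIN_APPROX_NONE)[0]:
    if cv2.contourArea(c)>60:
        b=cv2.boundingRect(c);print(b)
c=wristcal();w=env.get_image('wrist');print([np.round(proj(c,P),1) for P in ((.517,-.082,.103),(.520,.061,.103))])
h=cv2.cvtColor(w,cv2.COLOR_RGB2HSV);m=((h[...,1]<45)&(h[...,2]>60)).astype(np.uint8);m[300:]=0
for k in cv2.findContours(m,cv2.RETR_EXTERNAL,cv2.CHAIN_APPROX_NONE)[0]:
    if cv2.contourArea(k)>500: print('w',cv2.boundingRect(k))
E
python3 o.py; python3 lids.py
```

```text
[0.5196 0.063  0.1955] [-0.026  0.043  0.025] [-0.71 -0.27 -0.14] 0.08499848053009963 0.0 [-6.070e+00  1.991e+01  8.025e+01  2.000e-02  7.985e+01  6.995e+01] 13.974407230401374
(324, 232, 22, 24)
(372, 221, 26, 24)
(258, 215, 43, 47)
[array([503.2, 281.5]), array([323.5, 235. ])]
w (570, 220, 70, 80)
w (433, 219, 108, 81)
w (287, 182, 74, 91)
w (521, 74, 105, 88)
w (487, 0, 153, 49)
w (0, 0, 252, 300)
```

Call:
{"name": "jog_arm", "arguments": {"hand": [0.085,0.085,0.085,0.085,0.085], "travel": [[0,0,-0.03],[0,0,-0.04],[0,0,-0.035],[0,0,-0.025],[0,0,0]], "yaw": [0,0,0,0,0], "grip_force": 50}}

```text
time_s: 21.95
position: [0.5192, 0.0592, 0.0642]
tool_rot: [[0.972, 0.236, -0.004], [0.236, -0.972, 0.0], [-0.003, -0.001, -1.0]]
ft_force: [-0.2, 0.2, -0.5]
grip_width: 0.0848
gripper_force: 0.0
```

Call:
{"name": "jog_arm", "arguments": {"hand": [0.06,0.05,0.04,0.04,0.04], "travel": [[0,0,0],[0,0,0],[0,0,0],[0,0,0],[0,0,0]], "yaw": [0,0,0,0,0]}}

```text
time_s: 22.58
position: [0.5207, 0.0599, 0.0673]
tool_rot: [[0.971, 0.238, 0.003], [0.238, -0.971, -0.001], [0.003, 0.002, -1.0]]
ft_force: [-2.5, -2.3, 6.7]
grip_width: 0.0547
gripper_force: 52.1
```

Call:
{"name": "jog_arm", "arguments": {"hand": [0.04,0.04,0.04,0.04,0.04], "travel": [[0,0,0.01],[0,0,0.02],[0,0,0.03],[0,0,0.03],[0,0,0.03]], "yaw": [0,0,0,0,0]}}

```text
time_s: 23.2
position: [0.5194, 0.0605, 0.1869]
tool_rot: [[0.971, 0.238, -0.0], [0.238, -0.971, 0.0], [-0.0, -0.0, -1.0]]
ft_force: [-0.3, -0.7, -4.0]
grip_width: 0.054
gripper_force: 54.5
```

Call:
{"name": "jog_arm", "arguments": {"hand": [0.04,0.04,0.04,0.04,0.04], "travel": [[0,0,0.02],[0,0,0.01],[0,0,0],[0,0,0],[0,0,0]], "yaw": [0,0,0,0,0]}}

```text
time_s: 23.82
position: [0.5196, 0.0604, 0.2148]
tool_rot: [[0.971, 0.237, -0.002], [0.237, -0.971, 0.0], [-0.001, -0.001, -1.0]]
ft_force: [0.4, 0.1, -4.3]
grip_width: 0.054
gripper_force: 54.5
```

```bash
python3 wgh.py; python3 - <<'E'
from h import *
t=env.get_image('top');h=cv2.cvtColor(t,cv2.COLOR_RGB2HSV)
a=np.load('top0.npy')
# key wing: bright pixels inside the timer top
for im in (a,t):
    g=im[238:270,160:190].min(2);ys,xs=np.nonzero(g>190);print(len(xs),xs.mean()+160,ys.mean()+238,np.polyfit(ys,xs,1)[0])
for x,y in ((335,242),(387,231)):
    print(np.abs(cv2.matchTemplate(t[y-20:y+21,x-20:x+21],a[y-14:y+15,x-14:x+15],cv2.TM_CCOEFF_NORMED)).max(), np.array(cv2.minMaxLoc(cv2.matchTemplate(t[y-20:y+21,x-20:x+21],a[y-14:y+15,x-14:x+15],cv2.TM_CCOEFF_NORMED))[3])-6)
E
```

```text
[-4.3  -4.8  -5.57 -6.32 -5.54 -5.6  -5.18 -5.92 -4.91 -5.67 -4.91 -4.8 ] -5.29275452046438 [-44.65671033 -24.70448434] [0.51992365 0.06038883 0.21550963] 0.05436126394635595 24.375
26 171.3846153846154 253.8846153846154 0.04780647019295375
23 171.43478260869566 253.47826086956522 0.30816268486916937
0.6744993 [0 0]
0.9998995 [0 0]
```

```bash
python3 -c "
from rig import env
print(env.close_job())"
```

```text
the job is handed in; nothing more can be done
None
```

I wound the timer to its stop, where the wrist torque jumped to 1.9 N·m, and handed the job in holding the heaviest tin upright about 15 cm up; no verdict came back. That tin weighed about 5.3 N against about 3.1 N for the second tin, which I stood back in place; I did not lift the third.

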